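# Lock the test-drive shaft with the slotted disc and locking bar

## Robot

A 6-joint arm with a two-finger parallel gripper is mounted at the origin on the work surface. World frame = base frame: x ahead of the robot, y to its left, z up, the work surface at z = 0. Lengths are in m, angles in rad, forces in N, time in s.
With the tool pointing down it reaches from about 0.25 to 0.8 m from the base axis. Payload 3.9 kg.
Tool frame: the origin (TCP) lies on the centre line of the jaws, within the pads' length; the fingertips stand 19 mm ahead of it and the grasp point (between the pads) is the TCP; x points along the fingers, y is the direction in which the jaws open and shut, and the axes are right-handed (so a half turn about x gives the same grasp; the last joint's range is limited). The gripper opens to 85 mm and grips with 20 to 120 N. Pads are 22 mm wide; open, the fingers measure 114 mm over their backs; the gripper's body (76 mm by 85 mm) begins 54 mm behind the grasp point. The pads swing forward as they close: fully open they stand 13 mm farther back than shut.
Start: joints at [1.144, 0.26, -0.138, 1.173, 0, 1.571], TCP at [0.217, 0.478, 0.25] pointing down, gripper open.
Joint ranges: [-2.78, 2.78], [-0.83, 1.72], [-1.28, 1.37], [-1.9, 2.12], [-1.57, 1.48], [-3.14, 3.14]. Speed limits (rad/s): [2.57, 2.57, 3.14, 3.14, 3.14, 3.14].

## Interface

Orientations are given as a 3x3 rotation matrix whose columns are the frame's x, y, z axes.
In Python, from rig import bot gives the robot as it stands. The module is installed in compiled form; this text tells all that it offers.
- The arm moves only by the shell command python3 -m inch 'ROWS' [FORCE]. ROWS is JSON, a list of rows, each an object with "travel": the shift along the tool's x, y, z in m, a list of three; "turn": the turn, a rotation vector about the tool's x, y, z in degrees, a list of three; "claw": the closure, from -1 (fully open) to 1 (shut), so that 0 is half open. In form: [{"travel": [tx, ty, tz], "turn": [rx, ry, rz], "claw": claw}, ...]. A call has 1 to 12 rows; each row is the pose to reach, as a shift and turn from the pose measured when the call began, along the tool's axes at that moment; what a row does not reach only later rows make up. A row lasts 1/8 s, in which the tool goes at most 62.5 mm and 10.7 degrees, less where a joint would pass 70% of its speed; a pose out of reach is approached as far as the arm can. A call with a gripper value outside its range is refused whole. The fingers move at their own pace and stop on an object; FORCE is the grip in N (left out, the last holds). Time passes only in rows, so rows that repeat a pose let the fingers close. It gives the time, the measured TCP pose, the force and the opening at its end, in the units of the state.
- bot.get_state(): the state, without advancing time (a new reading comes with each control period).
- bot.capture(name): name is "scene" or "top" or "wrist"; returns the picture (420x560x3 uint8, red, green, blue); there is no depth.
- bot.camera_model(name): a dict with "mtx" (3x3 intrinsics, pixels), "origin" and "attitude" of the camera in the world. Camera axes: x right, y down, z forward; pixel columns grow to the right and rows downward; lengths in m; the calibration is good to about 2 mm. The wrist camera is an equidistant fisheye: a pixel r from the principal point sees the ray r / f radians off the axis. A picture is of the moment at which its call begins: read the wrist's pose just before it. camera_model takes no time and is no camera call; for the wrist camera it gives the pose at the moment of the call.
- bot.job_done(): hands the job in, once; it reports no verdict.
Trained networks look in the newest picture that a camera, given by its name, has taken for a name from the list of things; names that differ only in an ending like _2 or _b are one class to them, and where a whole thing is asked for, a point or a joint stands for the part that bears it (a point fixed in the world has none). Each returns a list of dicts, best first, with "score" (0 to 1); they miss things now and then, are a little off and sometimes report something else, mostly with a low value. They report only what shows in the picture. A call takes as long as a camera call.
- bot.boxes_of(camera, target): "uv" ([column, row] in pixels, amid what is visible of it).
- bot.place_of(camera, target): "uv" ([column, row] in pixels: a listed point, or the origin of a listed thing).
The state is a dict: "t": time; "joint_pos": joint angles; "dq": joint speeds; "joint_efforts": joint torques, N m; "eef_pos": TCP position; "ee_rot": TCP orientation; "force": force on the tool from outside, world axes, zero at the start; "moment": the same for the moment, N m; "grip_width": finger opening in m.
Only numpy, scipy, OpenCV 4.12 (cv2) and the standard library are available. Lean on these libraries where they do the work, as an engineer would, in place of code of your own. Each camera call takes 0.05 s, during which the arm holds its last target. There are 200 camera calls.

## Task

Lock the drive shaft on the test fixture: with the fingertips, push one of the two black pins to turn the yellow disc until either of its two slots faces the steel locking bar, then push the bar by its red tail end along its guide until its nose is fully home in the slot. Only push: do not pick up, lift or carry the bar, and leave the other things on the bench and on the fixture plate as they stand. Finish with the hand clear of everything.

Things in the scene. Friction and masses are not known exactly. Their poses are not given: they have to be found in the camera images.
- fixture: fixed aluminium plate, 360 mm along its x (from -240 to +120 mm), 200 mm across, 16 mm thick, carrying an upright drive with the yellow disc on top and a grey guide block for the bar. Origin on the table straight below the disc's axis; z up. Its +x is the way the bar is pushed. A connector box with two brass sockets, top 64 mm above the table, is at x = 66 to 98 mm.
- guide (a point): centre of the flat top of the grey guide block, 60 mm above the table and 139 mm from the disc's axis, on the bar's centre line. The block is 158 mm long (60 to 218 mm from the axis) and 44 mm wide. On it two blue walls, 8 mm thick, 14 mm high and 23 mm apart, steer the bar from 60 to 135 mm from the axis. Axes as the fixture's.
- disc (a joint): turn of the yellow disc about its vertical axis, rad, growing counter-clockwise from above. 0 = slot_a faces the bar, pi (or -pi) = slot_b faces it; either will do. It turns either way without stops and stays where left; about 1.5 N at a pin moves it. Starts between 0.5 and 2.65. The bar's round nose centres the disc itself if it is within about 0.1 rad.
- disc_top (a point): centre of the disc's top face, on its axis, 77 mm above the table. The disc is 110 mm across and 14 mm thick, with two opposite slots 24 mm wide, open at the rim, their floors 33 mm from the axis; a hub boss 32 mm across rises 5 mm above this point. Axes turn with the disc, x along the slots.
- pin_a (a point): centre of the top of one upright black pin on the disc: diameter 12 mm, 35 mm tall (from 77 to 112 mm above the table), 42 mm from the axis, at right angles to the slots: it lies towards the fixture's +y when joint disc is 0
- pin_b (a point): the same for the other pin, opposite pin_a, towards the fixture's -y when joint disc is 0
- slot_a (a point): middle of the floor of one slot, 33 mm from the axis, 70 mm above the table; at joint disc = 0 it lies on the side of the bar. Its axes turn with the disc (x along the slots)
- slot_b (a point): the same for the opposite slot, on the side of the bar at joint disc = pi
- bar: loose steel locking bar, 120 x 20 wide x 20 mm high, about 0.36 kg, nose at its +x end rounded (10 mm radius in plan), tail marked red. Lies on the guide block between the blue walls, open above. Origin: centre of its underside. Nose starts 64 to 90 mm from the disc's axis, and stops hard at 33 mm (slot floor), with the tail still 18 mm out of the walls. A few newtons slide it.
- bar_nose (a point): tip of the bar's nose, at half its height (70 mm above the table)
- bar_tail (a point): centre of the bar's flat red tail face, 20 x 20 mm, at half its height (70 mm above the table); the guide block's top lies 10 mm below this point
- coupling: spare aluminium shaft coupling, diameter 28 mm, 45 mm tall, standing on the fixture plate (plate top 16 mm above the table); loose, to be left alone; origin at the centre of its underside
- bush: brass bush, diameter 26 mm, 55 mm tall, standing on the fixture plate; loose, to be left alone; origin at the centre of its underside
- screwdriver: screwdriver with an orange handle, lying on the table; loose, to be left alone; origin at the centre of its underside
- interface_box: black interface box 70 x 110 x 26 mm, lying on the table; loose, to be left alone; origin at the centre of its underside
- small_motor: small motor, diameter 36 mm, 68 mm tall with its shaft, standing on the table; loose, to be left alone; origin at the centre of its underside
- fan: green-framed fan 25 x 80 x 80 mm, standing on edge; loose, to be left alone; origin at the centre of its underside

How it is judged:
By the outcome, as a careful person would: the job done as asked, in the order asked, and still so for the second after the job is handed in, with the robot touching nothing.
It also fails if it takes over 48 s, if anything falls off the work surface, if the arm or the gripper's body presses on something with over 40 N, if the wrist force passes 120 N, or if a joint passes its speed limit or range.

## Working session

There is one attempt and no reset: what is moved stays moved. The work goes in short steps, Python scripts to look and compute and a shell command to move; the robot and the scene stay as the last step left them, time stands still between calls to the robot, and variables do not carry over. Pictures are saved under pics/ and viewed, on a budget of 10 in all, crops included, one or two more only if the job needs it, and the job is handed in when it is done.

```bash
mkdir -p pics; cat > h.py <<'E'
import numpy as np, cv2
from rig import bot
def snap(n,f=None):
    im=np.asarray(bot.capture(n))
    if f: cv2.imwrite('pics/'+f,im[:,:,::-1])
    return im
def ray(n,uv):
    c=bot.camera_model(n);K=np.array(c['mtx']);R=np.array(c['attitude']);o=np.array(c['origin'])
    x=(uv[0]-K[0,2])/K[0,0];y=(uv[1]-K[1,2])/K[1,1]
    if n=='wrist':
        r=np.hypot(x,y);s=np.sinc(r/np.pi);d=np.array([x*s,y*s,np.cos(r)])
    else: d=np.array([x,y,1.])
    return o,R@d
def at(n,uv,z):
    o,d=ray(n,uv);return o+d*(z-o[2])/d[2]
E
python3 - <<'E'
from h import *
np.set_printoptions(precision=4,suppress=True)
s=bot.get_state();print(s['t'],s['eef_pos'],s['ee_rot'],s['grip_width'])
Z=dict(guide=.06,disc_top=.077,pin_a=.112,slot_a=.07,bar_nose=.07,bar_tail=.07,coupling=.016,bush=.016,fixture=0,fan=0,small_motor=0)
for n in ['top','scene']:
    snap(n,n+'1.png');c=bot.camera_model(n);print(n,np.array(c['origin']))
    for t,z in Z.items():
        for r in bot.place_of(n,t)[:3]:
            print(t,np.array(r['uv']),round(r['score'],2),at(n,r['uv'],z))
E
```

```text
0.0 [0.2171 0.4773 0.2495] [[-0.0008  0.4139  0.9103]
 [-0.0018  0.9103 -0.4139]
 [-1.     -0.002   0.    ]] 0.08566252260302654
top [0.1872 0.0286 1.6753]
guide [307.1 210.7] 0.72 [ 0.5037 -0.0901  0.06  ]
disc_top [266.9 200. ] 0.73 [0.5351 0.0465 0.077 ]
pin_a [259. 207.] 0.65 [0.5036 0.0717 0.112 ]
pin_a [274.4 192.1] 0.57 [0.5546 0.0218 0.112 ]
pin_a [267.7 204.1] 0.22 [0.5137 0.0433 0.112 ]
slot_a [273.4 208.1] 0.81 [0.509  0.0242 0.07  ]
slot_a [258.9 198.6] 0.65 [0.5411 0.0738 0.07  ]
bar_nose [282.8 204.8] 0.65 [ 0.5209 -0.0074  0.07  ]
bar_tail [321.  208.3] 0.52 [ 0.5107 -0.1362  0.07  ]
bar_tail [301.7 184.4] 0.28 [ 0.5928 -0.0711  0.07  ]
coupling [291.7 231.2] 0.59 [ 0.4395 -0.0401  0.016 ]
bush [301.1 186.4] 0.53 [ 0.5992 -0.0724  0.016 ]
fixture [267.  203.2] 0.56 [0.5403 0.0468 0.    ]
fan [135.4 168.1] 0.59 [0.6619 0.5206 0.    ]
small_motor [147.9 224.6] 0.49 [0.4578 0.4616 0.    ]
scene [1.2574 0.3116 0.8198]
guide [244.9 207.7] 0.83 [ 0.5373 -0.0824  0.06  ]
guide [243.9 233.5] 0.19 [ 0.632  -0.0409  0.06  ]
disc_top [287.3 214.6] 0.79 [0.5363 0.0497 0.077 ]
pin_a [270.7 211.4] 0.96 [0.5747 0.0158 0.112 ]
pin_a [302.4 200.6] 0.89 [0.5024 0.0817 0.112 ]
slot_a [295.5 219.9] 0.97 [0.5412 0.0761 0.07  ]
slot_a [281.7 209.6] 0.57 [0.5159 0.0249 0.07  ]
slot_a [240.3 233.6] 0.24 [ 0.644  -0.0452  0.07  ]
bar_nose [265.4 205.9] 0.86 [ 0.5183 -0.025   0.07  ]
bar_tail [229.  193.9] 0.85 [ 0.5088 -0.1477  0.07  ]
coupling [265.  198.5] 0.64 [ 0.4336 -0.0639  0.016 ]
coupling [271.8 211.6] 0.36 [ 0.4818 -0.0208  0.016 ]
bush [239.7 235.3] 0.62 [ 0.6065 -0.0696  0.016 ]
bush [282.9 207. ] 0.48 [0.4501 0.0035 0.016 ]
fixture [283.5 233.5] 0.71 [0.5407 0.0402 0.    ]
fan [451.4 321. ] 0.78 [0.6644 0.5209 0.    ]
small_motor [429.7 254.2] 0.5 [ 0.4672  0.4523 -0.    ]
```

View pics/top1.png

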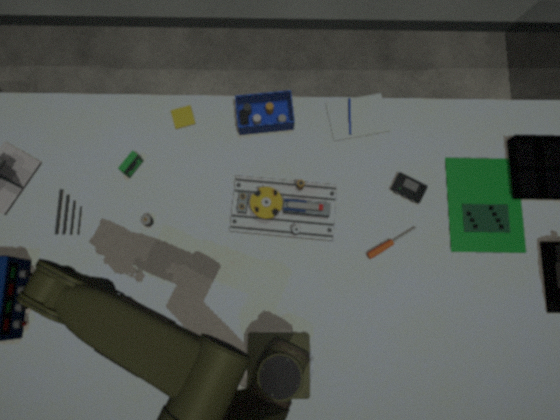

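View pics/scene1.png

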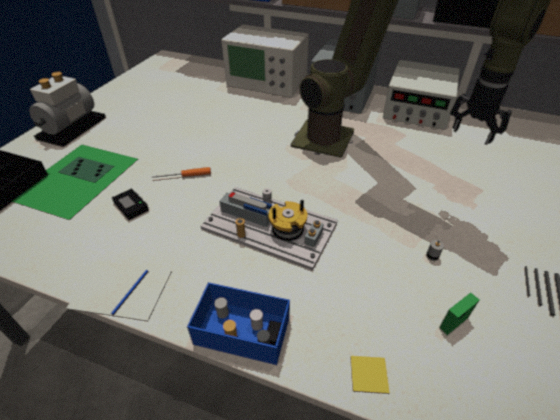

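The top and scene views show the fixture near (0.536, 0.047), with its +x roughly along world +y. One pin is at about 135° in world axes and the bar tail is at y ≈ -0.14. Next I'll hover above it with the jaws shut and measure with the wrist camera.

```bash
python3 -m inch '[{"travel":[-0.08,-0.317,0.455],"turn":[73,0,0],"claw":1},{"travel":[-0.08,-0.317,0.455],"turn":[73,0,0],"claw":1},{"travel":[-0.08,-0.317,0.455],"turn":[73,0,0],"claw":1},{"travel":[-0.08,-0.317,0.455],"turn":[73,0,0],"claw":1},{"travel":[-0.08,-0.317,0.455],"turn":[73,0,0],"claw":1},{"travel":[-0.08,-0.317,0.455],"turn":[73,0,0],"claw":1},{"travel":[-0.08,-0.317,0.455],"turn":[73,0,0],"claw":1},{"travel":[-0.08,-0.317,0.455],"turn":[73,0,0],"claw":1},{"travel":[-0.08,-0.317,0.455],"turn":[73,0,0],"claw":1},{"travel":[-0.08,-0.317,0.455],"turn":[73,0,0],"claw":1},{"travel":[-0.08,-0.317,0.455],"turn":[73,0,0],"claw":1},{"travel":[-0.08,-0.317,0.455],"turn":[73,0,0],"claw":1}]' 40
cat > m.py <<'E'
from h import *
import sys
np.set_printoptions(precision=4,suppress=True)
s=bot.get_state();print(s['t'],s['eef_pos'],s['ee_rot'],s['joint_pos'],s['grip_width'])
Z=dict(guide=.06,disc_top=.077,pin_a=.112,slot_a=.07,bar_nose=.07,bar_tail=.07,coupling=.016,bush=.016)
n='wrist';snap(n,sys.argv[1]);print(bot.camera_model(n)['origin'])
for t,z in Z.items():
    for r in bot.place_of(n,t)[:3]:
        print(t,np.array(r['uv']),round(r['score'],2),at(n,r['uv'],z))
E
python3 m.py w1.png
```

```text
t: 2.7
eef_pos: [0.4994, 0.0022, 0.3302]
ee_rot: [[-0.001, 0.992, -0.128], [0.0, -0.128, -0.992], [-1.0, -0.001, -0.0]]
force: [-0.3, -0.7, 0.3]
grip_width: 0.0002
2.7 [0.4994 0.0022 0.3302] [[-0.0008  0.9918 -0.1279]
 [ 0.0003 -0.1279 -0.9918]
 [-1.     -0.0009 -0.0002]] [ 0.0041  0.1948 -0.0178  1.359   0.0003  1.7032] 0.00017919146617312784
[0.5092 0.0701 0.4545]
guide [311.  246.5] 0.94 [ 0.5201 -0.0963  0.06  ]
disc_top [306.1 133.5] 0.87 [0.5294 0.0502 0.077 ]
pin_a [339.5 160.6] 0.65 [0.5599 0.0191 0.112 ]
pin_a [280.1 112.9] 0.56 [0.5035 0.0768 0.112 ]
slot_a [325. 113.] 0.78 [0.5552 0.0712 0.07  ]
slot_a [289.  155.6] 0.59 [0.5068 0.0259 0.07  ]
slot_a [308.2 192.9] 0.28 [ 0.5243 -0.0222  0.07  ]
bar_nose [311.9 193.8] 0.89 [ 0.5287 -0.0241  0.07  ]
coupling [251.4 212.6] 0.62 [ 0.4439 -0.0536  0.016 ]
bush [360.9 209. ] 0.97 [ 0.5991 -0.0686  0.016 ]
```

View pics/w1.png

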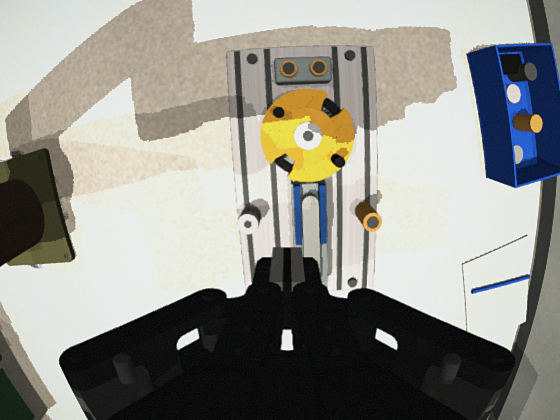

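The wrist picture shows the disc at (306,134), pins at (280,113) and (340,160), slots at (325,113) and (289,156), and the bar running down from about (312,194). The bush is at (361,209) and the coupling at (251,213), both away from the bar line. Now I'll work out the fixture axis from the screw heads and the plate edges.

```bash
python3 - <<'E'
from h import *
np.set_printoptions(precision=4,suppress=True)
im=cv2.imread('pics/w1.png')
P={k:at('wrist',k,.018)[:2] for k in [(252,59),(349,56),(352,282)]}
for k,v in P.items(): print('screw',k,v)
for z,ks in ((.016,[(229,50),(375,46),(240,290)]),(.064,[(275,58),(330,58),(275,83),(330,83)]),(.08,[(301,250),(321,250),(301,210),(321,210)])):
    for k in ks: print(z,k,at('wrist',k,z)[:2])
cv2.imwrite('pics/c1.png',cv2.resize(im[40:300,220:390],None,fx=3,fy=2.3*1,interpolation=cv2.INTER_CUBIC) if 0 else cv2.resize(im[90:290,220:390],None,fx=3,fy=3,interpolation=cv2.INTER_CUBIC))
E
```

```text
screw (252, 59) [0.4751 0.1561]
screw (349, 56) [0.6039 0.1454]
screw (352, 282) [ 0.5789 -0.1834]
0.016 (229, 50) [0.4458 0.1745]
0.016 (375, 46) [0.6427 0.158 ]
0.016 (240, 290) [ 0.4051 -0.1756]
0.064 (275, 58) [0.5059 0.1441]
0.064 (330, 58) [0.5707 0.1367]
0.064 (275, 83) [0.5019 0.1136]
0.064 (330, 83) [0.5667 0.1061]
0.08 (301, 250) [ 0.5072 -0.092 ]
0.08 (321, 250) [ 0.5321 -0.0954]
0.08 (301, 210) [ 0.5132 -0.0403]
0.08 (321, 210) [ 0.5371 -0.0434]
```

View pics/c1.png

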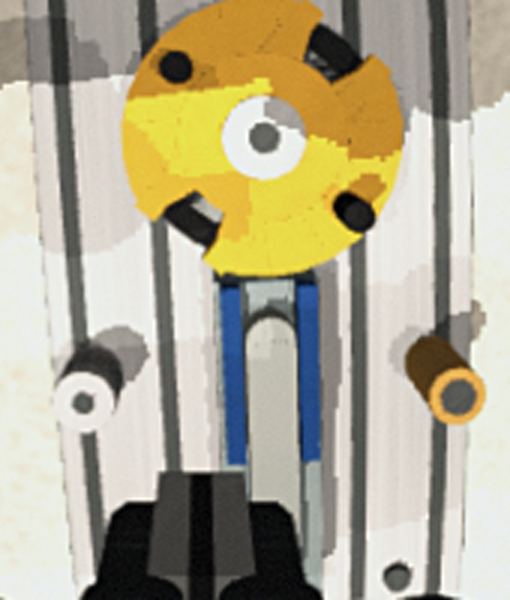

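The axis estimates average about 84.5°. The disc centre is at about (0.531, 0.0485), and the disc needs roughly +40° counter-clockwise to bring slot_b round. I'll come down on the +x side of the near pin.

```bash
python3 -m inch '[{"travel":[0.03,-0.014,-0.06],"turn":[-2,0,0],"claw":1},{"travel":[0.06,-0.014,-0.111],"turn":[-2,0,0],"claw":1},{"travel":[0.12,-0.014,-0.111],"turn":[-2,0,0],"claw":1},{"travel":[0.18,-0.014,-0.111],"turn":[-2,0,0],"claw":1},{"travel":[0.221,-0.014,-0.111],"turn":[-2,0,0],"claw":1},{"travel":[0.221,-0.014,-0.111],"turn":[-2,0,0],"claw":1}]'
python3 m.py w2.png
```

```text
t: 3.9
eef_pos: [0.4976, 0.1125, 0.1065]
ee_rot: [[-0.007, 0.996, -0.094], [-0.002, -0.094, -0.996], [-1.0, -0.007, 0.002]]
force: [0.4, 0.1, 0.6]
grip_width: -0.0002
3.9 [0.4976 0.1125 0.1065] [[-0.0075  0.9955 -0.0944]
 [-0.0017 -0.0944 -0.9955]
 [-1.     -0.0073  0.0024]] [ 0.2223  0.3466 -0.4165  0.8154 -0.      1.8877] -0.00016090902282663486
[0.5074 0.1812 0.233 ]
pin_a [300.4 349.6] 0.95 [0.5067 0.075  0.112 ]
slot_a [385.5 303.9] 0.78 [0.5611 0.0678 0.07  ]
```

View pics/w2.png

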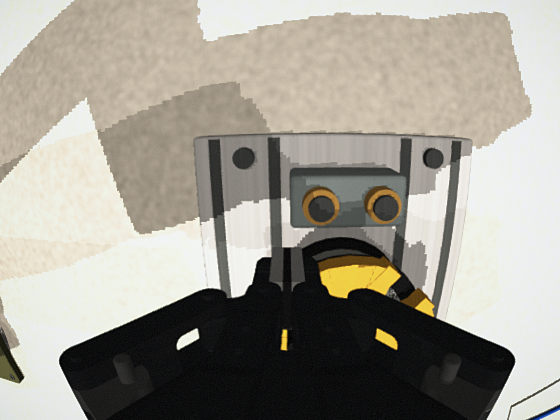

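The fingertips are just outside the rim, beside the connector box; the pin is hidden behind the hand. I'll push along -x with about 43 mm of travel.

```bash
python3 -m inch '[{"travel":[0,0.001,0.008],"turn":[0,0,0],"claw":1},{"travel":[0,0.002,0.014],"turn":[0,0,0],"claw":1},{"travel":[0,0.002,0.019],"turn":[0,0,0],"claw":1},{"travel":[0,0.002,0.024],"turn":[0,0,0],"claw":1},{"travel":[0,0.002,0.029],"turn":[0,0,0],"claw":1},{"travel":[0,0.002,0.034],"turn":[0,0,0],"claw":1},{"travel":[0,0.002,0.038],"turn":[0,0,0],"claw":1},{"travel":[0,0.002,0.041],"turn":[0,0,0],"claw":1},{"travel":[0,0.002,0.043],"turn":[0,0,0],"claw":1},{"travel":[0,0.002,0.043],"turn":[0,0,0],"claw":1}]'
```

```text
t: 5.6
eef_pos: [0.4999, 0.0698, 0.1107]
ee_rot: [[0.003, 0.995, -0.095], [-0.0, -0.095, -0.995], [-1.0, 0.003, -0.0]]
force: [1.0, 0.3, 0.1]
grip_width: 0.0001
```

```bash
python3 -m inch '[{"travel":[0,0,-0.015],"turn":[0,0,0],"claw":1},{"travel":[-0.05,0,-0.015],"turn":[0,0,0],"claw":1},{"travel":[-0.11,0,-0.015],"turn":[0,0,0],"claw":1},{"travel":[-0.13,0.01,0.04],"turn":[0,0,0],"claw":1},{"travel":[-0.13,0.02,0.1],"turn":[0,0,0],"claw":1},{"travel":[-0.13,0.033,0.16],"turn":[0,0,0],"claw":1},{"travel":[-0.13,0.033,0.22],"turn":[0,0,0],"claw":1},{"travel":[-0.13,0.033,0.26],"turn":[0,0,0],"claw":1},{"travel":[-0.13,0.033,0.26],"turn":[0,0,0],"claw":1}]'
python3 m.py w3.png
```

```text
t: 6.72
eef_pos: [0.5075, -0.194, 0.2404]
ee_rot: [[0.003, 0.995, -0.099], [-0.001, -0.099, -0.995], [-1.0, 0.003, 0.0]]
force: [-0.4, -0.4, -0.1]
grip_width: -0.0001
6.725 [ 0.5075 -0.194   0.2404] [[ 0.0027  0.9951 -0.0988]
 [-0.0007 -0.0988 -0.9951]
 [-1.      0.0027  0.0004]] [-0.3653  0.2937 -0.1168  1.1576  0.0003  1.3045] -0.0001142283346011691
[ 0.5148 -0.1244  0.3647]
guide [289.3  83.1] 0.9 [ 0.5211 -0.0902  0.06  ]
slot_a [214.3  60.8] 0.55 [ 0.4555 -0.0614  0.07  ]
slot_a [369.3 349.1] 0.15 [ 0.5897 -0.3882  0.07  ]
bar_nose [287.5   9.8] 0.94 [ 0.5258 -0.0204  0.07  ]
bar_tail [287.2 137.5] 0.83 [ 0.5145 -0.1398  0.07  ]
coupling [212.1  61.6] 0.56 [ 0.4423 -0.0511  0.016 ]
bush [361.1  60.9] 0.82 [ 0.6015 -0.0653  0.016 ]
```

View pics/w3.png

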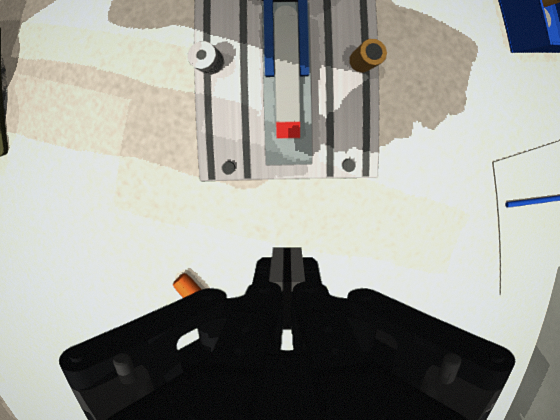

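The bar tail is at (287,137) and the nose at (287,10). The bar axis comes out at 84.6°, which fits the fixture angle. The disc is out of view, so I'll move forward to check its angle.

```bash
python3 -m inch '[{"travel":[-0.03,0,-0.05],"turn":[0,0,0],"claw":1},{"travel":[-0.05,0,-0.1],"turn":[0,0,0],"claw":1},{"travel":[-0.05,0,-0.16],"turn":[0,0,0],"claw":1},{"travel":[-0.05,0,-0.16],"turn":[0,0,0],"claw":1}]'
python3 m.py w4.png; python3 -c "
import cv2;im=cv2.imread('pics/w4.png');cv2.imwrite('pics/c4.png',cv2.resize(im[60:260,200:400],None,fx=3,fy=3,interpolation=cv2.INTER_CUBIC))"
```

```text
t: 7.68
eef_pos: [0.5228, -0.028, 0.2913]
ee_rot: [[0.004, 0.996, -0.087], [0.001, -0.087, -0.996], [-1.0, 0.004, -0.001]]
force: [-0.3, -0.6, 0.6]
grip_width: 0.0003
7.675 [ 0.5228 -0.028   0.2913] [[ 0.0042  0.9962 -0.0869]
 [ 0.0006 -0.0869 -0.9962]
 [-1.      0.0041 -0.001 ]] [-0.054   0.2407 -0.0575  1.2685  0.0008  1.6038] 0.0003227134159666716
[0.5292 0.0384 0.4152]
guide [287.2 240.6] 0.72 [ 0.5183 -0.1025  0.06  ]
disc_top [283.9 114. ] 0.82 [0.5279 0.0411 0.077 ]
pin_a [330.4 111.3] 0.62 [0.5712 0.039  0.112 ]
pin_a [240.9 104.8] 0.58 [0.4895 0.0529 0.112 ]
slot_a [281.2 144. ] 0.79 [0.5221 0.0089 0.07  ]
slot_a [287.8  80.2] 0.7 [0.5355 0.0758 0.07  ]
slot_a [239.5 107.2] 0.3 [0.4823 0.0526 0.07  ]
bar_nose [287.9 178.7] 0.94 [ 0.5257 -0.0292  0.07  ]
bar_tail [226.4 199.3] 0.52 [ 0.4559 -0.0454  0.07  ]
coupling [225.7 199.2] 0.87 [ 0.4435 -0.0578  0.016 ]
bush [348.1 198.4] 0.89 [ 0.5996 -0.0716  0.016 ]
bush [288.9 178.1] 0.66 [ 0.5266 -0.0385  0.016 ]
```

View pics/c4.png

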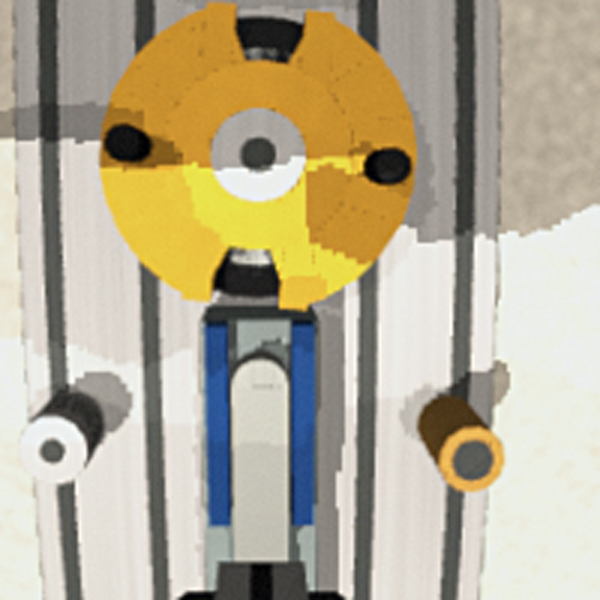

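The slots point at about 80° against a bar axis of 84.6°, so the disc is roughly 4.5° (0.08 rad) short. I'll add about 3.3 mm of push.

```bash
python3 -m inch '[{"travel":[0,-0.016,-0.055],"turn":[0,0,0],"claw":1},{"travel":[0,-0.0315,-0.111],"turn":[0,0,0],"claw":1},{"travel":[0.05,-0.0315,-0.111],"turn":[0,0,0],"claw":1},{"travel":[0.11,-0.0315,-0.111],"turn":[0,0,0],"claw":1},{"travel":[0.165,-0.0315,-0.111],"turn":[0,0,0],"claw":1},{"travel":[0.183,-0.0315,-0.111],"turn":[0,0,0],"claw":1},{"travel":[0.183,-0.0315,-0.106],"turn":[0,0,0],"claw":1},{"travel":[0.183,-0.0315,-0.1],"turn":[0,0,0],"claw":1},{"travel":[0.183,-0.0315,-0.096],"turn":[0,0,0],"claw":1},{"travel":[0.183,-0.0315,-0.094],"turn":[0,0,0],"claw":1},{"travel":[0.183,-0.0315,-0.092],"turn":[0,0,0],"claw":1},{"travel":[0.183,-0.0315,-0.092],"turn":[0,0,0],"claw":1}]'
```

```text
t: 9.62
eef_pos: [0.5009, 0.0615, 0.108]
ee_rot: [[0.004, 0.995, -0.095], [-0.001, -0.095, -0.995], [-1.0, 0.004, 0.0]]
force: [1.1, 1.5, 0.7]
grip_width: 0.0004
```

The push went about 5 mm past the plan, because the start pose was read before the arm had settled. I'll back off and look.

```bash
python3 -m inch '[{"travel":[0,0,-0.015],"turn":[0,0,0],"claw":1},{"travel":[-0.05,0,-0.015],"turn":[0,0,0],"claw":1},{"travel":[-0.11,0,-0.015],"turn":[0,0,0],"claw":1},{"travel":[-0.17,0.015,-0.0],"turn":[0,0,0],"claw":1},{"travel":[-0.183,0.025,0.05],"turn":[0,0,0],"claw":1},{"travel":[-0.183,0.025,0.092],"turn":[0,0,0],"claw":1},{"travel":[-0.183,0.025,0.092],"turn":[0,0,0],"claw":1},{"travel":[-0.183,0.025,0.092],"turn":[0,0,0],"claw":1},{"travel":[-0.183,0.025,0.092],"turn":[0,0,0],"claw":1}]'
python3 m.py w5.png; python3 -c "
import cv2;im=cv2.imread('pics/w5.png');cv2.imwrite('pics/c5.png',cv2.resize(im[60:260,200:400],None,fx=3,fy=3,interpolation=cv2.INTER_CUBIC))
from rig import bot;print(bot.get_state()['eef_pos'])"
```

```text
t: 10.75
eef_pos: [0.5162, -0.0312, 0.2907]
ee_rot: [[0.003, 0.996, -0.094], [-0.0, -0.094, -0.996], [-1.0, 0.003, -0.0]]
force: [0.2, 0.3, -0.4]
grip_width: 0.0
10.75 [ 0.5162 -0.0312  0.2907] [[ 0.0033  0.9956 -0.0938]
 [-0.0002 -0.0938 -0.9956]
 [-1.      0.0033 -0.0001]] [-0.0603  0.2301 -0.0732  1.2641 -0.      1.6045] 1.6191275557324827e-05
[0.5231 0.037  0.415 ]
guide [293.1 232.4] 0.59 [ 0.5198 -0.0929  0.06  ]
disc_top [289.8 108.6] 0.76 [0.5286 0.0467 0.077 ]
pin_a [247.  108.1] 0.95 [0.4889 0.0502 0.112 ]
pin_a [337.4 103.3] 0.67 [0.5725 0.0471 0.112 ]
pin_a [292.5 231.6] 0.33 [ 0.5198 -0.0734  0.112 ]
slot_a [290.2  77. ] 0.96 [0.5324 0.0802 0.07  ]
slot_a [291.3 139.5] 0.7 [0.5273 0.0138 0.07  ]
slot_a [287.1 108.1] 0.64 [0.526  0.0474 0.07  ]
bar_nose [293.  174.2] 0.86 [ 0.5257 -0.0238  0.07  ]
bar_nose [287.7  75.6] 0.73 [0.53   0.0818 0.07  ]
coupling [229.7 196.9] 0.8 [ 0.4432 -0.0546  0.016 ]
coupling [336.6 102.3] 0.67 [0.5874 0.0512 0.016 ]
bush [355.9 194.4] 0.79 [ 0.6043 -0.0668  0.016 ]
[ 0.5162627  -0.03225874  0.29109082]
```

View pics/c5.png

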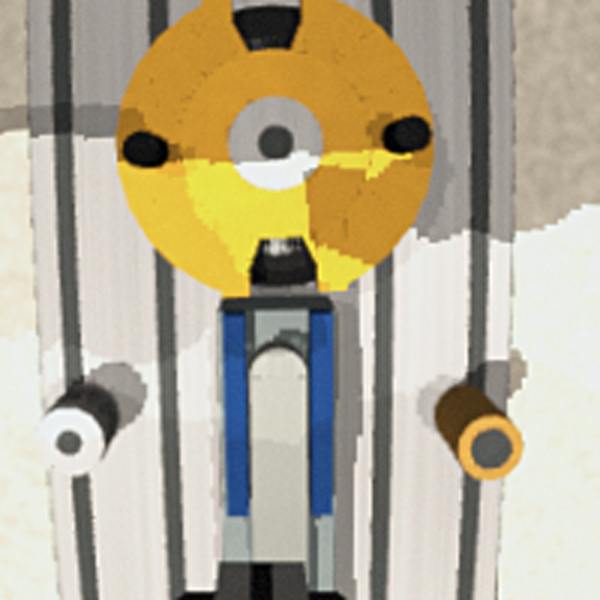

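The disc is now about +3° (0.05 rad) from aligned. The slot at crop (284,265) faces the bar at (277,400), well within the 0.1 rad of self-centring. I'll go down behind the red tail.

```bash
python3 -m inch '[{"travel":[0,0.004,0.06],"turn":[0,0,0],"claw":1},{"travel":[0,0.008,0.12],"turn":[0,0,0],"claw":1},{"travel":[0,0.008,0.146],"turn":[0,0,0],"claw":1},{"travel":[0.05,0.008,0.146],"turn":[0,0,0],"claw":1},{"travel":[0.11,0.008,0.146],"turn":[0,0,0],"claw":1},{"travel":[0.16,0.008,0.146],"turn":[0,0,0],"claw":1},{"travel":[0.19,0.008,0.146],"turn":[0,0,0],"claw":1},{"travel":[0.203,0.008,0.146],"turn":[0,0,0],"claw":1},{"travel":[0.203,0.008,0.146],"turn":[0,0,0],"claw":1},{"travel":[0.203,0.008,0.146],"turn":[0,0,0],"claw":1}]'
python3 m.py w6.png;python3 -c "
from rig import bot;s=bot.get_state();print(s['eef_pos'],s['force'])"
```

```text
t: 12.45
eef_pos: [0.5124, -0.1789, 0.0896]
ee_rot: [[0.007, 0.995, -0.095], [-0.001, -0.095, -0.995], [-1.0, 0.007, 0.001]]
force: [0.4, -0.9, -0.1]
grip_width: 0.0002
12.45 [ 0.5124 -0.1789  0.0896] [[ 0.0068  0.9954 -0.0952]
 [-0.0015 -0.0952 -0.9955]
 [-1.      0.0069  0.0008]] [-0.3364  0.4035 -0.3753  0.7851  0.0009  1.3298] 0.0002189748466954928
[ 0.519  -0.1106  0.2139]
disc_top [407.3  45.9] 0.38 [ 0.5752 -0.0813  0.077 ]
bar_nose [279.8  57.1] 0.34 [ 0.5188 -0.0829  0.07  ]
bar_tail [279.9 187.5] 0.89 [ 0.513  -0.1407  0.07  ]
coupling [152.9  47.3] 0.96 [ 0.44  -0.053  0.016]
bush [408.2  41.6] 0.83 [ 0.5996 -0.0652  0.016 ]
[ 0.51124064 -0.17848562  0.08839399] [ 0.65333901 -0.01634434 -0.27055015]
```

View pics/w6.png

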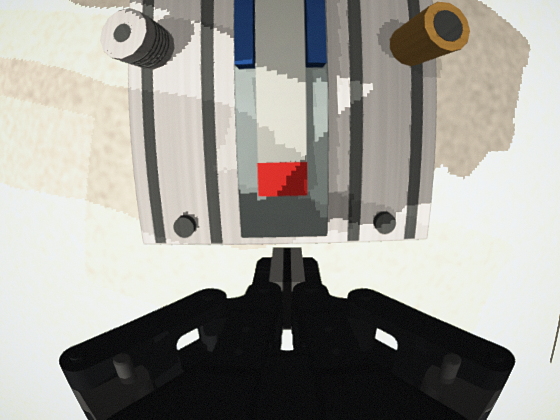

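The fingertips stand behind the red tail at (283,180), on its centre line to within about 1–2 mm. Now I'll push in small steps.

```bash
python3 -m inch '[{"travel":[0,-0.001,-0.01],"turn":[0,0,0],"claw":1},{"travel":[0,-0.001,-0.018],"turn":[0,0,0],"claw":1},{"travel":[0,-0.001,-0.023],"turn":[0,0,0],"claw":1},{"travel":[0,-0.001,-0.027],"turn":[0,0,0],"claw":1},{"travel":[0,-0.001,-0.031],"turn":[0,0,0],"claw":1},{"travel":[0,-0.001,-0.035],"turn":[0,0,0],"claw":1},{"travel":[0,-0.001,-0.039],"turn":[0,0,0],"claw":1},{"travel":[0,-0.001,-0.043],"turn":[0,0,0],"claw":1},{"travel":[0,-0.001,-0.047],"turn":[0,0,0],"claw":1},{"travel":[0,-0.001,-0.051],"turn":[0,0,0],"claw":1},{"travel":[0,-0.001,-0.055],"turn":[0,0,0],"claw":1}]'
python3 -c "
from rig import bot;s=bot.get_state();print(s['eef_pos'],s['force'])"
```

```text
t: 14.28
eef_pos: [0.5155, -0.1234, 0.0883]
ee_rot: [[0.004, 0.995, -0.095], [-0.001, -0.095, -0.995], [-1.0, 0.004, 0.0]]
force: [-0.6, -1.5, -0.9]
grip_width: 0.0
[ 0.51545254 -0.12335106  0.08833867] [-0.61042614 -1.47837137 -0.88434657]
```

```bash
python3 -m inch '[{"travel":[0,0,-0.002],"turn":[0,0,0],"claw":1},{"travel":[0,0,-0.004],"turn":[0,0,0],"claw":1},{"travel":[0,0,-0.006],"turn":[0,0,0],"claw":1},{"travel":[0,0,-0.008],"turn":[0,0,0],"claw":1},{"travel":[0,0,-0.008],"turn":[0,0,0],"claw":1}]'
python3 m.py w7.png
```

```text
t: 14.9
eef_pos: [0.5163, -0.1151, 0.0883]
ee_rot: [[0.004, 0.995, -0.095], [-0.0, -0.095, -0.995], [-1.0, 0.004, -0.0]]
force: [-0.0, 0.1, 0.5]
grip_width: -0.0001
14.9 [ 0.5163 -0.1151  0.0883] [[ 0.0044  0.9955 -0.095 ]
 [-0.0001 -0.095  -0.9955]
 [-1.      0.0044 -0.0003]] [-0.2198  0.3862 -0.4087  0.7715  0.0008  1.4461] -7.179200385806677e-05
[ 0.5231 -0.0469  0.2126]
bar_tail [287.5 241.3] 0.6 [ 0.5188 -0.1033  0.07  ]
coupling [158.8 143.9] 0.96 [ 0.4422 -0.0526  0.016 ]
bush [411.4 144.3] 0.56 [ 0.6015 -0.0681  0.016 ]
```

```bash
python3 -m inch '[{"travel":[0,0,-0.001],"turn":[0,0,0],"claw":1},{"travel":[0,0,-0.002],"turn":[0,0,0],"claw":1},{"travel":[0,0,-0.003],"turn":[0,0,0],"claw":1},{"travel":[0,0,-0.004],"turn":[0,0,0],"claw":1}]'
```

```text
t: 15.85
eef_pos: [0.5165, -0.1146, 0.0885]
ee_rot: [[0.004, 0.995, -0.097], [-0.008, -0.097, -0.995], [-1.0, 0.005, 0.008]]
force: [-1.4, -11.4, -1.2]
grip_width: 0.0003
```

View pics/w7.png

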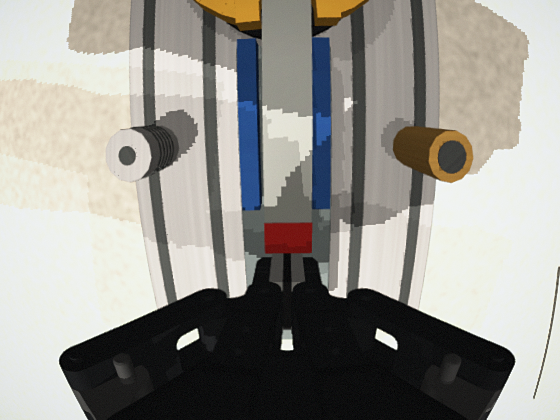

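The picture shows the tail at (288,237), the tips against it and the nose entering the disc. The push has now met a stop: no travel and 11 N at the expected place. I'll press a little more, then back off and check.

```bash
python3 -m inch '[{"travel":[0,0,-0.003],"turn":[0,0,0],"claw":1},{"travel":[0,0,-0.006],"turn":[0,0,0],"claw":1},{"travel":[0,0,-0.006],"turn":[0,0,0],"claw":1}]'
python3 -m inch '[{"travel":[0,0,0.01],"turn":[0,0,0],"claw":1},{"travel":[0,0,0.025],"turn":[0,0,0],"claw":1},{"travel":[-0.05,0,0.025],"turn":[0,0,0],"claw":1},{"travel":[-0.11,0,0.025],"turn":[0,0,0],"claw":1},{"travel":[-0.17,0,0.02],"turn":[0,0,0],"claw":1},{"travel":[-0.2,0,-0.01],"turn":[0,0,0],"claw":1},{"travel":[-0.2,0,-0.05],"turn":[0,0,0],"claw":1},{"travel":[-0.2,0,-0.05],"turn":[0,0,0],"claw":1},{"travel":[-0.2,0,-0.05],"turn":[0,0,0],"claw":1}]'
python3 m.py w8.png; python3 -c "
import cv2;im=cv2.imread('pics/w8.png');cv2.imwrite('pics/c8.png',cv2.resize(im[60:290,190:400],None,fx=2.6,fy=2.6,interpolation=cv2.INTER_CUBIC))"
```

```text
t: 16.23
eef_pos: [0.5166, -0.1142, 0.0887]
ee_rot: [[0.002, 0.995, -0.1], [-0.022, -0.1, -0.995], [-1.0, 0.005, 0.021]]
force: [-2.8, -16.7, -0.3]
grip_width: -0.0004
t: 17.35
eef_pos: [0.5209, -0.0603, 0.2873]
ee_rot: [[0.002, 0.995, -0.1], [-0.021, -0.1, -0.995], [-1.0, 0.004, 0.021]]
force: [-0.1, -0.0, 1.1]
grip_width: -0.0002
17.35 [ 0.5209 -0.0603  0.2873] [[ 0.0018  0.995  -0.0996]
 [-0.0215 -0.0995 -0.9948]
 [-0.9998  0.0039  0.0212]] [-0.1032  0.2432 -0.0646  1.2591 -0.0212  1.5673] -0.0002098957387883786
[0.5284 0.0101 0.41  ]
guide [289.1 204.2] 0.72 [ 0.5223 -0.0923  0.06  ]
disc_top [286.2  75.1] 0.61 [0.5331 0.0473 0.077 ]
pin_a [237.   75.5] 0.75 [0.4885 0.0483 0.112 ]
slot_a [284.8 108.8] 0.81 [0.5283 0.013  0.07  ]
slot_a [281.2  43.6] 0.59 [0.5316 0.0823 0.07  ]
bar_nose [286.7 106.8] 0.91 [0.5306 0.015  0.07  ]
bar_nose [330.7  65.2] 0.39 [0.5801 0.055  0.07  ]
bar_tail [285.1 218.7] 0.81 [ 0.5167 -0.1054  0.07  ]
coupling [223.8 171.8] 0.9 [ 0.4452 -0.0548  0.016 ]
bush [348.6 168.6] 0.65 [ 0.6002 -0.0663  0.016 ]
bush [280.6  75.5] 0.36 [0.5276 0.0548 0.016 ]
```

View pics/c8.png

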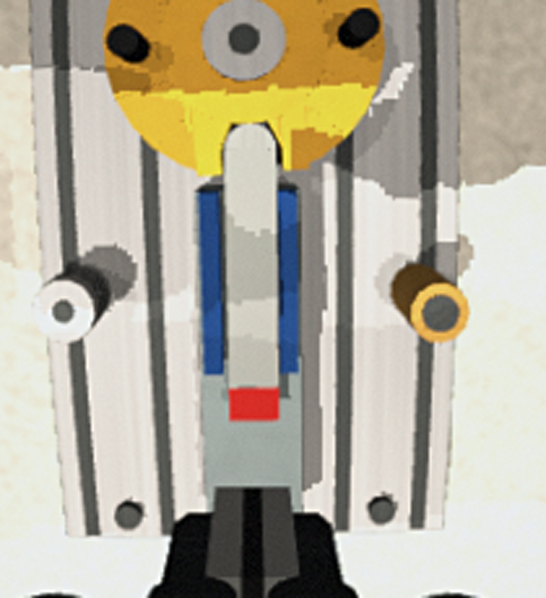

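```bash
python3 -c "
from rig import bot;print(bot.get_state()['force']);bot.job_done()"
```

```text
[0.53470833 0.32525213 0.72516575]
the job is handed in; nothing more can be done
```

The drive shaft is locked: slot_b now faces the bar, and the bar's nose is fully home in it. I handed the job in at about 17.4 s of the 48 s allowed.

**What I did:**
- I pushed the near-side pin in two pushes with shut fingertips, turning the disc counter-clockwise. The first push stopped about 0.08 rad short. The second went about 5 mm past the plan because I used a pose read before the arm had settled. It left the disc about 0.05 rad over, within the 0.1 rad that the nose can centre.
- I then pushed the bar by its red tail until it stopped hard, peaking at about 17 N at the wrist, and raised the hand clear.

**Last checks:**
- **Bar:** the nose measures about 32 mm from the disc's axis, against 33 mm given for the slot floor. The tail stands about 18 mm out of the blue walls, as it should.
- **Other things:** the coupling and bush measure within about 4 mm of where they were before the pushes, which is the scatter of these measurements. I did not re-measure the loose things on the table, but the hand passed nowhere near them at low height.
- **Hand:** it is at 0.29 m with no contact force.
- **Disagreements:** readings of the disc's angle from pins and slots differed by a few degrees throughout. In the last picture the pins still look about 3–4° off square to the bar, which fits the 2 mm of slack on each side of it in the slot.

I viewed 10 pictures in all.

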